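# Screw the filler cap onto the altar lamp's oil font

### The job

Close the altar lamp's oil font with its brass filler cap (the one with the thumb bar): set it upright on the threaded neck, turn it gently backward (counter-clockwise) until you feel it drop into the thread start, then screw it forward until it sits fully down on the font's shoulder, and let go. Never force it: keep pushing and twisting light (no more than about 60 N between cap and font), and leave the other things on the shelf where they are.

Things in the scene. Friction and masses are not known exactly. Their poses are not given: they have to be found in the camera images.
- cap_mid (a point): Brass filler cap, loose, standing on its open rim: round skirt 53 mm across, 24 mm tall, closed on top, with an upright thumb bar on top. Total height 54 mm, 0.14 to 0.24 kg. This point is on its axis half-way up, 27 mm above the rim; z up along the axis.
- cap_bar (a point): Centre of the cap's thumb bar, 39 mm above the rim, on the axis. The bar is 40 mm long along x, 14 mm thick along y and stands from 24 to 54 mm above the rim: grip it across y from above.
- cap_rim (a point): Centre of the cap's open lower rim (bore 44 mm). Just inside the rim are three small thread lugs 120 degrees apart; the clear circle between them is 33 mm.
- font: Brass oil font of the altar lamp: round reservoir 92 mm wide on a 112 mm foot with a wooden foot strip 150 mm long, fixed to the shelf. Origin at the centre of its underside on the shelf, z up. It takes at most 60 N from the cap.
- font_shoulder (a point): Centre of the font's flat shoulder (68 mm wide), 80 mm above the shelf: the cap's rim sits on it when fully home. Right-hand thread: from the drop (rim 4 mm above), turning clockwise seen from above brings the rim down the last 4 mm within 1.0 to 1.4 rad (up and down play 1.2 mm); up to 0.25 rad further on a solid stop is met.
- font_crown (a point): Centre of the level on which a cap rides that has not found the thread: flat tops of three ridges (41 mm across), 13 mm above the shoulder. A riding cap's rim is 11 mm above the shoulder (14 mm on the narrow stop ribs). Turned clockwise it runs against a stop rib. Where the ridges begin round the neck differs each time and is not given.
- font_tip (a point): Tapered tip of the neck's centre plug (30 mm thick), 19 mm above the shoulder; it centres the cap. Between the ridges are three gaps: within 2.1 rad counter-clockwise the lugs come over them (for about 0.34 rad of turn); a cap let down or lightly pressed there drops 7 mm to rim height 4 mm. Turned farther back it meets a stop rib.
- ciborium_mid (a point): Bystander: gilded ciborium with its cover on, 98 mm wide, 184 mm tall, standing at the back; point 90 mm up on its axis
- chimney_mid (a point): Bystander: frosted glass lamp chimney, bulged tube 84 mm wide, 150 mm tall, standing at the back; point at its centre
- candle_arm_mid (a point): Bystander: detached brass candelabrum arm, an S-shaped bar about 290 mm long lying along y with a candle cup and drip pan at its +y end (up to 56 mm high); point near its middle, 8 mm up
- key_mid (a point): Bystander: brass tabernacle key, 75 mm long, 5 mm thick, lying flat; point at its middle
- polish_tin_mid (a point): Bystander: round aluminium tin of polish, 68 mm wide, 45 mm tall; point at its centre
- brush_grip (a point): Bystander: polishing brush lying flat; point on its handle
- follower_mid (a point): Bystander: small plain brass ring (candle follower), 40 mm outside, 24 mm hole, 22 mm tall; point at its centre
Mind the look-alikes: they are no part of the job. Of the things like the part that bears cap_mid, leave any that is turquoise; of the rest the larger one is meant.

How it is judged:
By the outcome, as a careful person would: the job done as asked, in the order asked, and still so for the second after the job is handed in, with the robot touching nothing.
It also fails if it takes over 61 s, if anything falls off the work surface, if the arm or the gripper's body presses on something with over 40 N, if the wrist force passes 120 N, or if a joint passes its speed limit or range.

### The arm

A 6-joint arm with a two-finger parallel gripper is mounted at the origin on the work surface. World frame = base frame: x ahead of the robot, y to its left, z up, the work surface at z = 0. Lengths are in mm, angles in rad, forces in N, time in s.
With the tool pointing down it reaches from about 300 to 775 mm from the base axis. Payload 14.6 kg.
Tool frame: the origin (TCP) lies between the finger pads; the fingertips stand 22 mm ahead of it and the grasp point (between the pads) lies 3 mm ahead of it (manip.tcp_to_tips is the distance from the TCP to the fingertips, in mm); y points along the fingers, z is the direction in which the jaws open and shut, and the axes are right-handed (so a half turn about y gives the same grasp; the last joint's range is limited). The gripper opens to 94 mm and grips with 3 to 60 N. Pads are 16 mm wide; open, the fingers measure 119 mm over their backs; the gripper's body (75 mm by 177 mm) begins 78 mm behind the grasp point.
Start: joints at [1.082, 0.3, 1.521, -0, 1.321, -0.067], TCP at [225.168, 501.786, 227.446] pointing down, gripper open.
Joint ranges: [-3.03, 3.03], [-0.79, 2.21], [0.23, 2.52], [-1.04, 4.18], [0, 3.07], [-2.55, 2.55]. Speed limits (rad/s): [2.22, 2.22, 2.57, 3.14, 3.14, 3.14].

### API

Orientations are given as [roll, pitch, yaw] about the fixed x, y, z axes, in that order (R = Rz(yaw) Ry(pitch) Rx(roll)).
In Python, from cell import manip gives the robot as it stands.
- The arm moves only by the shell command python3 -m jog 'ROWS' [OPENING] [FORCE]. ROWS is JSON, one flat list of numbers, 6 for each row, row after row: the shift along the tool's x, y, z in mm, then the turn, a rotation vector about the tool's x, y, z in degrees. A call has 1 to 10 rows; each row is the pose to reach, as a shift and turn from the pose commanded when the call began, along the tool's axes at that moment; what a row does not reach only later rows make up. A row lasts 1/12 s, in which the tool goes at most 41.7 mm and 7.16 degrees, less where a joint would pass 70% of its speed; a pose out of reach is approached as far as the arm can. A call with a gripper value outside its range is refused whole. OPENING is the finger opening in mm, from 0 to 94, set as the call begins (- or left out, the last holds). The fingers move at their own pace and stop on an object; FORCE is the grip in N (left out, the last holds). Time passes only in rows, so rows that repeat a pose let the fingers close. It gives the time, the measured TCP pose, the force and the opening at its end, in the units of the state.
- manip.read_state(): the state, without advancing time (a new reading comes with each control period).
- manip.camera(name): name is "scene" or "top" or "wrist"; returns a dict with "img" (400x640x3 uint8, red, green, blue), "intrinsics" (3x3 intrinsics, pixels), "k1" (the pictures are not rectified: a ray, as slopes to the right and down, at radius r is drawn at 1 + k1 r^2 times it, then the intrinsics apply), "origin" and "orientation" of the camera in the world. Camera axes: x right, y down, z forward; pixel columns grow to the right and rows downward; lengths in mm; the calibration is good to about 2 mm. A picture is of the moment at which its call begins. There is no depth.
- manip.sign_off(): hands the job in, once; it reports no verdict.
Trained networks look in a picture, given as the dict that the camera call returned (one of the last four; its "shot" number tells which), for a name from the list of things; names that differ only in an ending like _2 or _b are one class to them, and where a whole thing is asked for, a point or a joint stands for the part that bears it (a point fixed in the world has none). Each returns a list of dicts, best first, with "score" (0 to 1); they miss things now and then, are a little off and sometimes report something else, mostly with a low value. They report only what shows in the picture. A call takes as long as a camera call. They do not tell look-alikes from the thing itself.
- manip.masks_of(thing, picture): "pixels" (400x640 bool, what is visible of it) and "xy" ([column, row] in pixels, amid what is visible of it).
- manip.tip_of(thing, picture): "xy" ([column, row] in pixels: a listed point, or the origin of a listed thing).
The state is a dict: "clock": time; "joints": joint angles; "qd": joint speeds; "effort": joint torques, N m; "eef_pos": TCP position; "eef_rot": TCP orientation; "wrist_force": force on the tool from outside, world axes, zero at the start; "moment": the same for the moment, N m; "finger_gap": finger opening in mm.
Only numpy, scipy, OpenCV 4.12 (cv2) and the standard library are available. Lean on these libraries where they do the work, as an engineer would, in place of code of your own. Each camera call takes 0.05 s, during which the arm holds its last target.

## Working session

There is one attempt and no reset: what is moved stays moved. The work goes in short steps, Python scripts to look and compute and a shell command to move; the robot and the scene stay as the last step left them, time stands still between calls to the robot, and variables do not carry over. Pictures are saved under pics/ and viewed, and the job is handed in when it is done.

```bash
ls; mkdir -p pics
python3 - <<'E'
from cell import manip
import cv2
s=manip.read_state(); print(s)
for n in ["scene","top","wrist"]:
    p=manip.camera(n); cv2.imwrite(f"pics/{n}0.png",p["img"][:,:,::-1])
    print(n,p["intrinsics"],p["k1"],p["origin"],p["orientation"],p["shot"])
    for t in ["cap_mid","font","font_tip","cap_bar","font_shoulder"]:
        print(t,[(round(d["score"],2),[round(float(v)) for v in d["xy"]]) for d in manip.tip_of(t,p)])
E
```

```text
pics
{'clock': 0.0, 'joints': array([ 1.08240559e+00,  3.00486346e-01,  1.52160496e+00,  4.85086153e-06,
        1.32074027e+00, -6.66209001e-02]), 'qd': array([-0.00010502, -0.00073515, -0.00073698,  0.000172  ,  0.00096006,
       -0.00085092]), 'effort': array([ 1.01253620e-03, -5.31807768e+01, -3.52741277e+01,  7.08496361e-02,
        2.42885237e-02, -3.87166165e-05]), 'eef_pos': array([225.04791732, 501.56827079, 226.86786681]), 'eef_rot': array([-1.57203219e+00,  8.71652577e-05, -4.21771091e-01]), 'wrist_force': array([-0.28672563,  0.32552346, -0.74393594]), 'moment': array([ 0.0036351 ,  0.00401143, -0.02970797]), 'finger_gap': 93.80557879430836}
scene [[373.61986055   0.         324.83374694]
 [  0.         373.61986055 201.47807803]
 [  0.           0.           1.        ]] -0.01972937108082962 [1062.84223579 -367.63727479  707.27398925] [-2.38034412e+00  2.21454681e-03  9.26207173e-01] 1
cap_mid [(0.87, [254, 220]), (0.8, [219, 231]), (0.63, [238, 194])]
font [(0.78, [350, 185])]
font_tip [(0.89, [351, 156]), (0.64, [255, 225])]
cap_bar [(0.7, [240, 194]), (0.66, [219, 22
[... 175 characters left out ...]
   1.        ]] 0.0015759344895926416 [391.55156098 -12.21008443 994.82240814] [-2.94681597e+00 -2.77032272e-03 -1.55807193e+00] 2
cap_mid [(0.73, [409, 257]), (0.69, [377, 243]), (0.67, [200, 157])]
font [(0.51, [373, 242])]
font_tip [(0.8, [263, 233]), (0.73, [373, 243]), (0.19, [467, 235])]
cap_bar [(0.7, [379, 277]), (0.6, [376, 244]), (0.48, [407, 255])]
font_shoulder [(0.97, [266, 229])]
wrist [[335.02473253   0.         322.49380026]
 [  0.         335.02473253 196.30385108]
 [  0.           0.           1.        ]] -0.059551698627062534 [159.98736816 531.49007526 383.71424163] [2.88768861e+00 3.92844741e-04 1.15019745e+00] 3
cap_mid []
font []
font_tip []
cap_bar []
font_shoulder []
```

View pics/scene0.png

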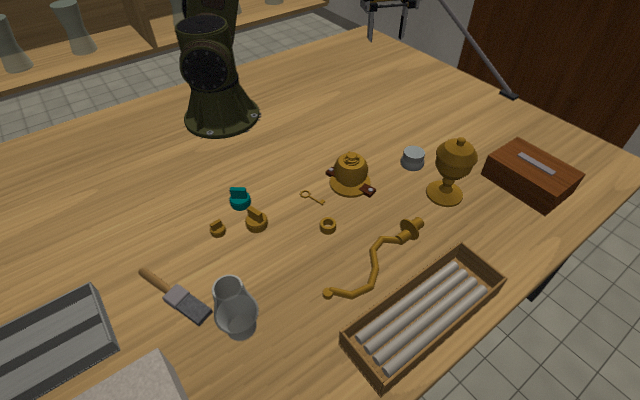

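View pics/top0.png

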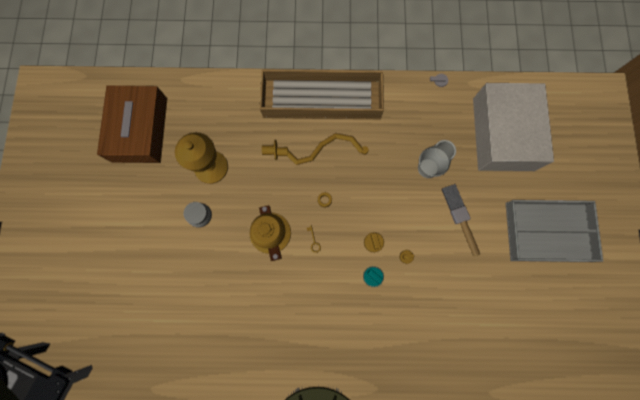

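Run:
```python
import cv2
a=cv2.imread("pics/scene0.png")[140:300,180:400]
cv2.imwrite("pics/scene0z.png",cv2.resize(a,None,fx=3.6,fy=3.6,interpolation=cv2.INTER_CUBIC)[:600])
a=cv2.imread("pics/top0.png")[190:310,230:440]
cv2.imwrite("pics/top0z.png",cv2.resize(a,None,fx=3.8,fy=3.8,interpolation=cv2.INTER_CUBIC)[:600])
```

```text
(no output)
```

View pics/scene0z.png

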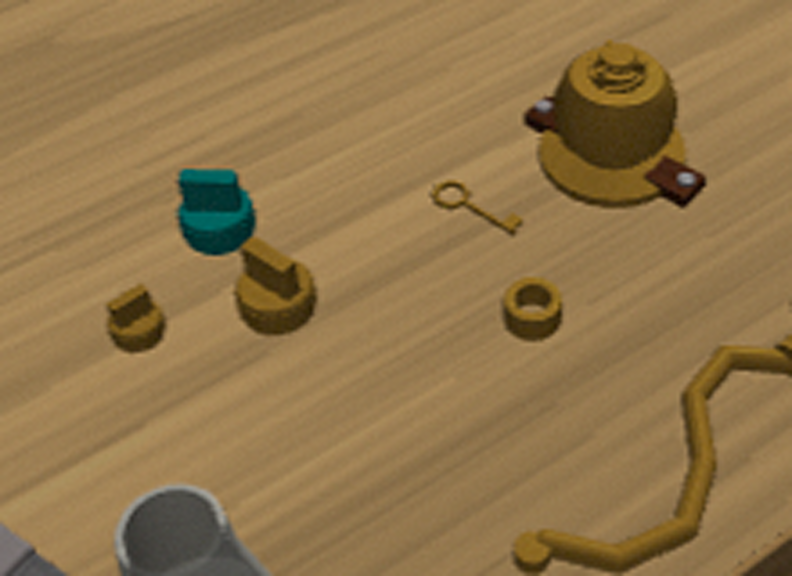

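View pics/top0z.png

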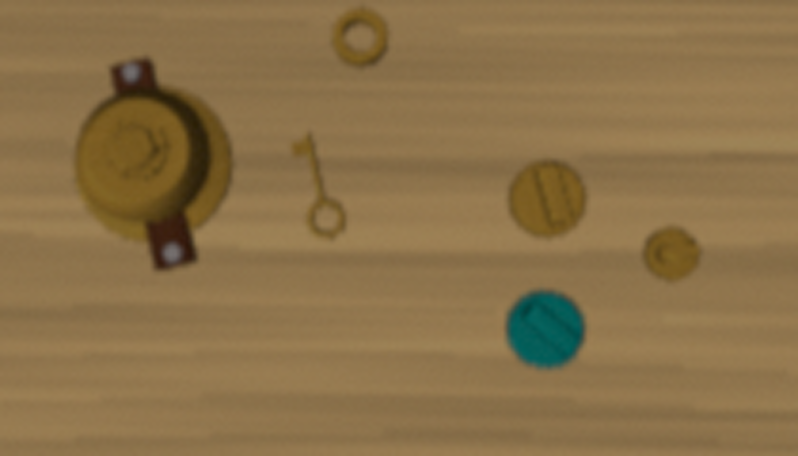

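The target is the larger brass cap: top (374,242), scene (256,220). The font is at top (268,232), with the turquoise cap just below the target and the small one to its right.

```bash
cat > h.py <<'E'
import numpy as np, cv2
from scipy.spatial.transform import Rotation as R
def ray(p,xy):
    K=np.array(p["intrinsics"]);d=np.array([(xy[0]-K[0,2])/K[0,0],(xy[1]-K[1,2])/K[1,1]])
    u=d.copy()
    for _ in range(20): u=d/(1+p["k1"]*(u@u))
    v=R.from_euler('xyz',p["orientation"]).as_matrix()@np.array([u[0],u[1],1]); return np.array(p["origin"]),v/np.linalg.norm(v)
def onz(p,xy,z):
    o,v=ray(p,xy); return o+v*(z-o[2])/v[2]
def tri(*prs):
    A=np.zeros((3,3));b=np.zeros(3);rs=[ray(*q) for q in prs]
    for o,v in rs:
        M=np.eye(3)-np.outer(v,v);A+=M;b+=M@o
    x=np.linalg.solve(A,b); return x,[float(np.linalg.norm((np.eye(3)-np.outer(v,v))@(x-o))) for o,v in rs]
def proj(p,X):
    K=np.array(p["intrinsics"]);c=R.from_euler('xyz',p["orientation"]).as_matrix().T@(np.array(X)-p["origin"])
    u=c[:2]/c[2];u=u*(1+p["k1"]*(u@u));return K[:2,:2]@u+K[:2,2]
E
python3 - <<'E'
from h import *
from cell import manip
np.set_printoptions(precision=1,suppress=True)
a=manip.camera("scene");b=manip.camera("top")
for t,ea,eb,z in [("cap_mid",(254,220),(375,243),27),("cap_bar",(252,212),(376,244),39),("cap_rim",(257,225),(374,242),0),("font",(350,185),(270,232),0),("font_tip",(351,156),(264,231),99),("font_shoulder",(348,159),(265,230),80)]:
    def best(p,e):
        l=[d for d in manip.tip_of(t,p)]; l=[d for d in l if np.hypot(*(np.array(d["xy"])-e))<12]
        return l[0]["xy"] if l else None
    xa,xb=best(a,ea),best(b,eb); print(t,xa,xb)
    if xa is not None and xb is not None: print("  tri",tri((a,xa),(b,xb)))
    if xa is not None: print("  scene@z",onz(a,xa,z))
    if xb is not None: print("  top@z",onz(b,xb,z))
for p,e in ((a,(256,220)),(b,(375,243))):
    for d in manip.masks_of("cap_mid",p): 
        ys,xs=np.nonzero(d["pixels"]); print(d["score"],d["xy"],xs.min(),xs.max(),ys.min(),ys.max())
E
```

```text
cap_mid [255.6, 217.7] [374.5, 242.8]
  tri (array([ 481.1, -144.5,   21.5]), [0.9424037551808613, 0.9424037551808757])
  scene@z [ 486.2 -145.5   27. ]
  top@z [ 480.2 -144.6   27. ]
cap_bar [253.7, 214.3] [374.2, 243.1]
  tri (array([ 478.5, -144.3,   31.7]), [1.1692301471918056, 1.1692301471918218])
  scene@z [ 484.2 -147.7   39. ]
  top@z [ 478.3 -142.2   39. ]
cap_rim [254.5, 224.4] [373.2, 242.2]
  tri (array([ 482.9, -147.5,    0.6]), [2.9462941392400928, 2.946294139240104])
  scene@z [ 481.  -149.9    0. ]
  top@z [ 484.2 -144.9    0. ]
font [349.6, 182.0] [269.3, 233.1]
  tri (array([505. , 135.7,  -0.4]), [0.4995792622572535, 0.49957926225729077])
  scene@z [505.1 134.9   0. ]
  top@z [505.2 136.1   0. ]
font_tip [354.5, 152.7] None
  scene@z [506.3 144.4  99. ]
font_shoulder [348.4, 160.3] [268.3, 226.2]
  tri (array([510.9, 124. ,  87.7]), [2.4614525615950877, 2.461452561595111])
  scene@z [503.2 127.7  80. ]
  top@z [513.3 127.3  80. ]
0.86 [251.4, 224.4] 244 267 206 233
0.79 [219.5, 230.8] 211 225 220 237
0.86 [372.4, 273.8] 363 383 267 286
0.75 [375.4, 242.5] 364 383 232 251
0.58 [406.4, 258.8] 399 413 249 263
```

```bash
python3 -m jog '[498,0,-486,0,-39,0,498,0,-486,0,-39,0,498,0,-486,0,-39,0,498,0,-486,0,-39,0,498,0,-486,0,-39,0,498,0,-486,0,-39,0,498,0,-486,0,-39,0,498,0,-486,0,-39,0,498,0,-486,0,-39,0,498,0,-486,0,-39,0]' 40 25
cat >> h.py <<'E'
def rel(s,P,yaw):
    M=R.from_euler('xyz',s["eef_rot"]).as_matrix()
    T=R.from_euler('xyz',[-np.pi/2,0,yaw]).as_matrix()
    print("shift",np.round(M.T@(np.array(P)-s["eef_pos"]),1),"rot",np.round(np.degrees(R.from_matrix(M.T@T).as_rotvec()),2))
E
python3 - <<'E'
from h import *
from cell import manip
s=manip.read_state();print(s["eef_pos"],s["eef_rot"],s["joints"])
rel(s,[481,-145,205],.26)
E
```

```text
clock: 2.53
eef_pos: [372.1, 129.2, 227.9]
eef_rot: [-1.571, -0.001, 0.259]
wrist_force: [1.2, -0.1, -0.4]
finger_gap: 39.8
[372.1427923  129.1776077  227.88758972] [-1.57081556e+00 -9.35747591e-04  2.59176114e-01] [ 2.41061604e-01 -5.83257333e-02  1.92152154e+00 -2.37918589e-06
  1.27746090e+00 -1.58891014e+00]
shift [  34.9   22.9 -292.9] rot [ 0.   -0.05  0.05]
```

```bash
python3 -m jog '[35,23,-293,0,0,0,35,23,-293,0,0,0,35,23,-293,0,0,0,35,23,-293,0,0,0,35,23,-293,0,0,0,35,23,-293,0,0,0,35,23,-293,0,0,0,35,23,-293,0,0,0,35,23,-293,0,0,0]'
python3 - <<'E'
from h import *
from cell import manip
s=manip.read_state();print(s["eef_pos"],s["eef_rot"],s["joints"])
p=manip.camera("wrist"); cv2.imwrite("pics/w1.png",p["img"][:,:,::-1])
print(p["origin"],p["orientation"])
for t in ["cap_mid","cap_bar","cap_rim"]: print(t,[(round(d["score"],2),d["xy"]) for d in manip.tip_of(t,p)])
for d in manip.masks_of("cap_mid",p):
    ys,xs=np.nonzero(d["pixels"]); print(d["score"],d["xy"],xs.min(),xs.max(),ys.min(),ys.max())
E
```

```text
clock: 3.28
eef_pos: [480.8, -144.9, 203.9]
eef_rot: [-1.57, 0.001, 0.256]
wrist_force: [0.0, 0.7, -0.2]
finger_gap: 40.3
[ 480.83752618 -144.86629745  203.86473431] [-1.57013509e+00  9.48264249e-04  2.55966039e-01] [-3.65568638e-01  2.15619067e-01  1.68365455e+00 -1.54028738e-05
  1.24347498e+00 -2.19232573e+00]
[ 411.83666001 -163.18432358  360.18969695] [2.88921580e+00 5.26518344e-04 1.82791868e+00]
cap_mid [(0.84, [321.8, 185.9]), (0.8, [250.6, 131.1]), (0.59, [345.8, 103.3])]
cap_bar [(0.92, [247.3, 131.0]), (0.85, [321.6, 193.7]), (0.69, [352.1, 103.6]), (0.16, [88.6, 150.3])]
cap_rim [(0.83, [348.1, 100.7]), (0.79, [251.4, 129.2]), (0.66, [319.9, 179.8])]
0.9 [319.6, 184.3] 297 348 158 213
0.72 [250.8, 131.0] 231 268 111 147
0.67 [345.8, 103.8] 321 375 73 127
```

View pics/w1.png

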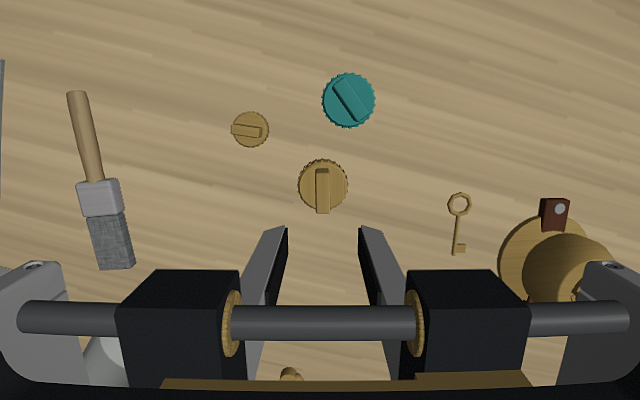

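Run:
```python
from h import *
from cell import manip
np.set_printoptions(precision=1,suppress=True)
p=manip.camera("wrist")
for xy,z in [((321.8,185.9),27),((321.6,193.7),39),((319.9,179.8),0)]: print(onz(p,xy,z))
a=cv2.imread("pics/w1.png")[145:225,285:365]; cv2.imwrite("pics/w1z.png",cv2.resize(a,None,fx=7,fy=7,interpolation=cv2.INTER_CUBIC))
```

```text
[ 484.9 -142.1   27. ]
[ 490.  -140.9   39. ]
[ 484.8 -144.4    0. ]
```

View pics/w1z.png

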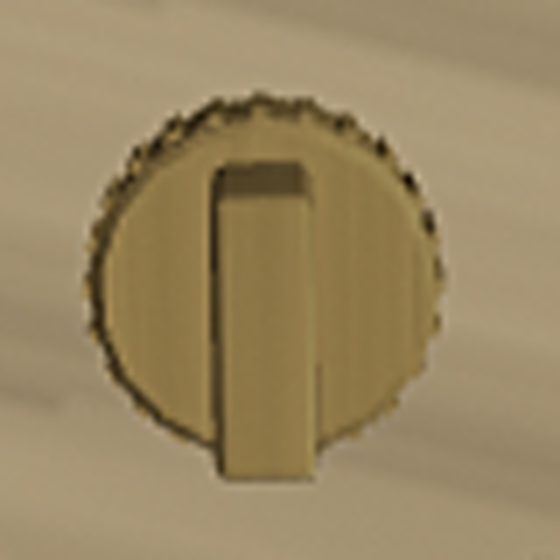

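Run:
```python
from h import *
from cell import manip
np.set_printoptions(precision=1,suppress=True)
p=manip.camera("wrist")
c=[onz(p,(285+u/7,145+v/7),54) for u,v in [(218,195),(308,195),(317,478),(222,478)]]
for q in c: print(q)
far=(c[0]+c[1])/2;near=(c[2]+c[3])/2
print("ctr",(far+near)/2,"len",np.linalg.norm(far-near),"wid",np.linalg.norm(c[0]-c[1]),np.linalg.norm(c[2]-c[3]),"yaw",np.arctan2(*(near-far)[:2][::-1]))
print(onz(p,(285+271/7,145+275/7),24))
```

```text
[ 468.4 -152.    54. ]
[ 465.3 -140.5   54. ]
[ 503.  -128.9   54. ]
[ 506.4 -141.5   54. ]
ctr [ 485.8 -140.7   54. ] len 39.40092338843956 wid 11.966756173875611 13.030650730157388 yaw 0.2842797932193431
[ 483.5 -140.6   24. ]
```

Run:
```python
from h import *
from cell import manip
s=manip.read_state();rel(s,[484.5,-141.3,49],.28)
```

```text
shift [  3.8 156.    0. ] rot [ 0.02 -1.13  0.03]
```

Run:
```python
from h import *
from cell import manip
s=manip.read_state();print(s["eef_pos"],s["eef_rot"],s["clock"]);rel(s,[484.5,-141.3,49],.28)
p=manip.camera("wrist");print(p["origin"],manip.read_state()["eef_pos"])
```

```text
[ 480.74479976 -142.25976414  204.96107053] [-1.57111994e+00 -4.98648580e-04  2.60272132e-01] 3.6333
shift [  3.8 156.    0. ] rot [ 0.02 -1.13  0.03]
[ 411.56677333 -160.76574941  361.18957608] [ 480.76405211 -142.41718696  204.89647643]
```

```bash
python3 -m jog '[3.5,40,-1.5,0,-1.2,0,3.5,80,-1.5,0,-1.2,0,3.5,115,-1.5,0,-1.2,0,3.5,135,-1.5,0,-1.2,0,3.5,150,-1.5,0,-1.2,0,3.5,156,-1.5,0,-1.2,0,3.5,156,-1.5,0,-1.2,0]'
python3 - <<'E'
from h import *
from cell import manip
p=manip.camera("wrist"); cv2.imwrite("pics/w2.png",p["img"][:,:,::-1])
s=manip.read_state();print(s["eef_pos"],s["eef_rot"],s["wrist_force"])
E
```

```text
clock: 4.27
eef_pos: [484.2, -143.3, 47.9]
eef_rot: [-1.57, 0.001, 0.28]
wrist_force: [0.6, -0.2, 0.7]
finger_gap: 39.8
[ 484.6862968  -143.5414838    48.90892323] [-1.57077303e+00 -2.86612667e-06  2.80204379e-01] [ 0.24666587 -0.39168869  0.68983567]
```

View pics/w2.png

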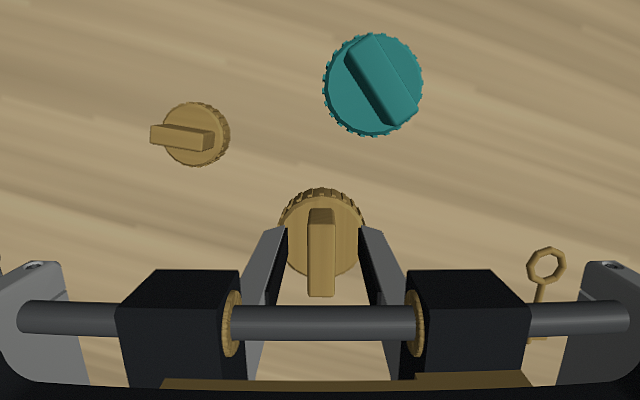

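The bar is centred between the fingers at (321,252). I'll close on it.

```bash
python3 -m jog '[0,0,0,0,0,0,0,0,0,0,0,0,0,0,0,0,0,0,0,0,0,0,0,0,0,0,0,0,0,0,0,0,0,0,0,0]' 0 35
python3 - <<'E'
from cell import manip
s=manip.read_state();print(s["eef_pos"],s["eef_rot"],s["wrist_force"],s["moment"],s["finger_gap"])
E
```

```text
clock: 4.82
eef_pos: [484.8, -143.8, 49.1]
eef_rot: [-1.571, -0.001, 0.28]
wrist_force: [-1.2, -0.0, 6.2]
finger_gap: 13.9
[ 484.78173571 -143.83267049   49.07377295] [-1.57127465e+00 -6.20320036e-04  2.79812413e-01] [-1.19907523 -0.0215586   6.21599425] [0.14034346 0.1939979  0.04356436] 13.886651878172584
```

```bash
python3 -m jog '[0,-15,0,0,0,0,0,-50,0,0,0,0,0,-90,0,0,0,0,0,-130,0,0,7,0,0,-151,0,0,14,0,10,-151,25,0,21,0,23,-151,58,0,28,0,36,-151,91,0,35,0,49,-151,124,0,42,0,62,-151,156,0,49,0]'
python3 - <<'E'
from h import *
from cell import manip
s=manip.read_state();print(s["eef_pos"],s["eef_rot"],s["wrist_force"],s["finger_gap"],s["joints"])
rel(s,[505,60,200],-1.6)
E
```

```text
clock: 5.65
eef_pos: [500.4, 21.4, 199.4]
eef_rot: [-1.571, 0.0, -0.551]
wrist_force: [0.6, 0.1, -1.5]
finger_gap: 13.6
[500.41498368  21.38356374 199.38484763] [-1.57102681e+00  4.29469746e-04 -5.50619668e-01] [ 0.56418213  0.14518706 -1.46661367] 13.637462162821652 [-3.04388221e-02  2.16809848e-01  1.69314145e+00  1.42805855e-05
  1.23212858e+00 -1.05062028e+00]
shift [-16.3  -0.6  35.3] rot [ 2.000e-02  6.013e+01 -2.000e-02]
```

```bash
python3 -m jog '[-8,0,16,0,7,0,-16,0,35,0,14,0,-16,0,35,0,21,0,-16,0,35,0,28,0,-16,0,35,0,35,0,-16,0,35,0,42,0,-16,0,35,0,49,0,-16,0,35,0,56,0,-16,0,35,0,60,0,-16,0,35,0,60,0]'
python3 - <<'E'
from h import *
from cell import manip
np.set_printoptions(precision=2,suppress=True)
p=manip.camera("wrist"); cv2.imwrite("pics/w3.png",p["img"][:,:,::-1])
s=manip.read_state();print(s["eef_pos"],s["eef_rot"],s["wrist_force"],s["finger_gap"],s["joints"])
print(p["origin"],p["orientation"])
for t,z in [("font",0),("font_shoulder",80),("font_crown",93),("font_tip",99),("cap_bar",0)]: print(t,[(round(d["score"],2),d["xy"],onz(p,d["xy"],z)) for d in manip.tip_of(t,p)])
E
```

```text
clock: 6.48
eef_pos: [505.0, 58.0, 199.2]
eef_rot: [-1.572, -0.0, -1.595]
wrist_force: [-0.2, 1.1, -2.2]
finger_gap: 13.8
[505.06  58.02 199.26] [-1.57 -0.   -1.59] [ 0.22 -0.34 -2.13] 13.702310429395288 [ 0.04  0.23  1.67 -0.    1.24  0.06]
[507.75 130.46 355.51] [ 2.89 -0.   -0.02]
font [(0.61, [326.6, 106.6], array([512.2 , 133.65,   0.  ])), (0.5, [320.1, 248.1], array([501.61, -22.7 ,   0.  ]))]
font_shoulder [(0.76, [320.9, 100.2], array([506.77, 137.99,  80.  ]))]
font_crown [(0.68, [324.3, 105.6], array([509.3, 133.6,  93. ]))]
font_tip [(0.79, [323.9, 107.9], array([508.93, 131.87,  99.  ]))]
cap_bar [(0.76, [322.9, 250.9], array([504.73, -26.24,   0.  ]))]
```

View pics/w3.png

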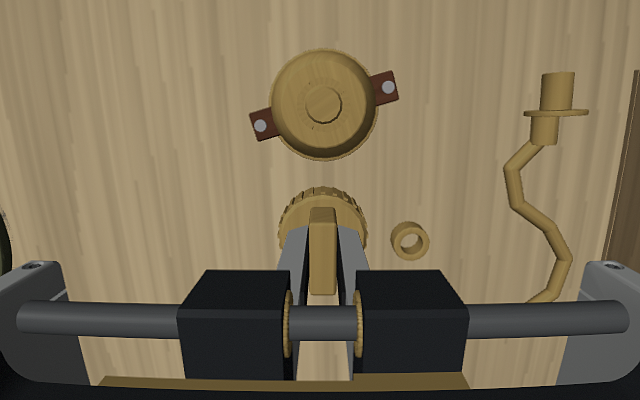

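Run:
```python
import cv2
a=cv2.imread("pics/w3.png")
cv2.imwrite("pics/w3z.png",cv2.resize(a[40:165,240:405],None,fx=4.8,fy=4.8,interpolation=cv2.INTER_CUBIC))
cv2.imwrite("pics/w3y.png",cv2.resize(a[180:300,265:385],None,fx=5,fy=5,interpolation=cv2.INTER_CUBIC))
```

```text
(no output)
```

View pics/w3z.png

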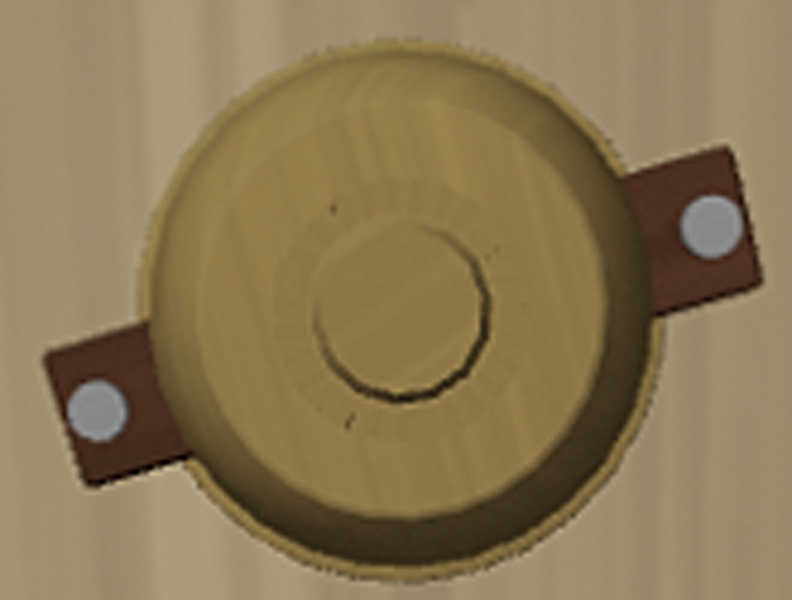

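View pics/w3y.png

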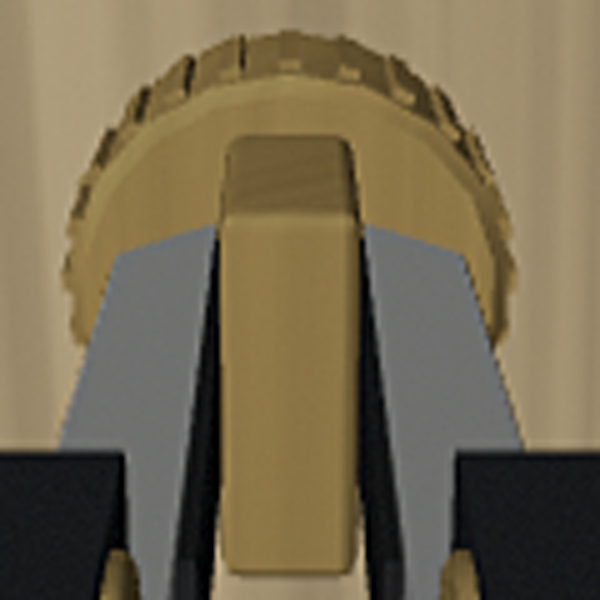

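Run:
```python
from h import *
from cell import manip
np.set_printoptions(precision=2,suppress=True)
p=manip.camera("wrist");s=manip.read_state()
print(p["origin"],s["eef_pos"],s["eef_rot"])
p["origin"]=np.array([507.75,130.46,355.51]);
for z in (0,80,93,99): print(z,onz(p,(323.6,104.8),z))
for u,v in [(222,215),(356,215),(358,572),(222,572),(290,394)]: print(onz(p,(265+u/5,180+v/5),204.3))
```

```text
[507.48 130.47 355.77] [505.22  58.05 199.52] [-1.57  0.   -1.59]
0 [509.34 135.54   0.  ]
80 [508.98 134.4   80.  ]
93 [508.92 134.21  93.  ]
99 [508.9  134.12  99.  ]
[500.71  78.29 204.3 ]
[513.47  78.05 204.3 ]
[513.4   39.76 204.3 ]
[499.6   40.03 204.3 ]
[506.85  59.61 204.3 ]
```

```bash
python3 -m jog '[-38,0,0,0,0,0,-65,5,0,0,0,0,-75.7,20,-0.1,0,0,0,-75.7,38,-0.1,0,0,0,-75.7,45,-0.1,0,0,0,-75.7,45,-0.1,0,0,0,-75.7,45,-0.1,0,0,0]'
python3 - <<'E'
from h import *
from cell import manip
np.set_printoptions(precision=2,suppress=True)
p=manip.camera("scene"); q=manip.camera("top")
s=manip.read_state();print(s["eef_pos"],s["eef_rot"],s["wrist_force"],s["moment"],s["finger_gap"])
a=p["img"][100:210,290:410,::-1];b=q["img"][180:290,210:330,::-1]
cv2.imwrite("pics/s4.png",cv2.resize(a,None,fx=5,fy=5,interpolation=cv2.INTER_CUBIC))
for n,X in [("tip",[506.8,133.8,99]),("rim",[506.8,133.4,s["eef_pos"][2]-49])]: print(n,proj(p,X),proj(q,X))
E
```

```text
clock: 7.42
eef_pos: [506.9, 133.4, 154.9]
eef_rot: [-1.571, -0.0, -1.592]
wrist_force: [0.5, 0.0, -1.7]
finger_gap: 13.9
[507.23 133.42 155.59] [-1.57  0.   -1.59] [ 0.28  0.22 -1.91] [-0.05  0.02 -0.01] 13.52347881493932
tip [351.46 154.37] [264.4  227.76]
rim [351.48 152.1 ] [264.08 227.36]
```

View pics/s4.png

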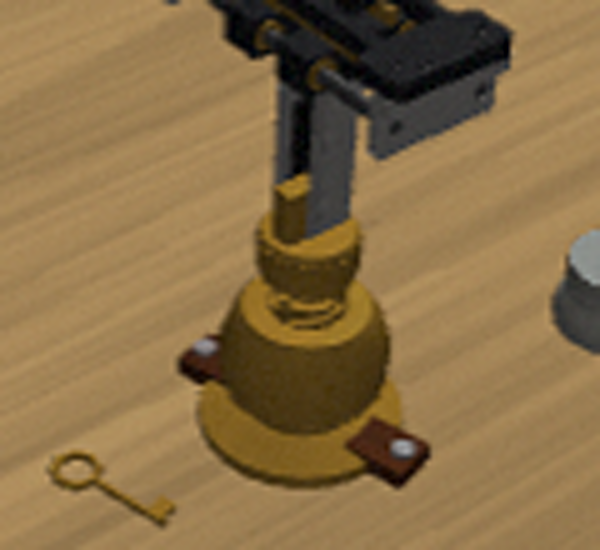

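```bash
python3 -m jog '[0,2,0,0,0,0,0,4,0,0,0,0,0,6,0,0,0,0,0,7,0,0,0,0,0,8,0,0,0,0]'; python3 -m jog '[0,1,0,0,0,0,0,2,0,0,0,0,0,3,0,0,0,0]'
```

```text
clock: 7.93
eef_pos: [506.7, 133.7, 146.4]
eef_rot: [-1.571, -0.0, -1.592]
wrist_force: [0.1, 0.4, -2.9]
finger_gap: 13.9
clock: 8.18
eef_pos: [506.8, 133.7, 143.5]
eef_rot: [-1.571, -0.0, -1.592]
wrist_force: [0.5, -0.8, -2.3]
finger_gap: 14.1
```

```bash
python3 -m jog '[0,1,0,0,0,0,0,2,0,0,0,0]'; python3 -m jog '[0,0.7,0,0,0,0,0,0.7,0,0,0,0]';  python3 -m jog '[0,0.7,0,0,0,0,0,0.7,0,0,0,0]'
```

```text
clock: 8.35
eef_pos: [507.0, 133.8, 142.2]
eef_rot: [-1.57, 0.0, -1.592]
wrist_force: [-3.6, -2.0, 11.0]
finger_gap: 13.7
clock: 8.52
eef_pos: [507.1, 133.7, 141.8]
eef_rot: [-1.57, 0.0, -1.592]
wrist_force: [-1.8, -2.0, 7.0]
finger_gap: 13.3
clock: 8.68
eef_pos: [507.2, 133.7, 141.4]
eef_rot: [-1.569, 0.0, -1.592]
wrist_force: [-2.6, -3.2, 11.3]
finger_gap: 13.8
```

```bash
cat > st.py <<'E'
from cell import manip
import numpy as np
np.set_printoptions(precision=2,suppress=True)
s=manip.read_state();print(s["eef_pos"],round(float(s["eef_rot"][2]),3),"F",s["wrist_force"],"M",s["moment"],"q6",round(float(s["joints"][5]),3))
E
for i in 1 2; do :; done
python3 -m jog '[0,0,0,0,-3.5,0,0,0,0,0,-7,0]' >/dev/null; python3 st.py;python3 -m jog '[0,0,0,0,-3.5,0,0,0,0,0,-7,0]' >/dev/null; python3 st.py
```

```text
[507.5  133.48 141.61] -1.468 F [ 13.75 -12.09  14.07] M [-2.82 -2.51 -0.04] q6 0.085
[508.07 134.77 142.48] -1.345 F [-0.97  7.39 17.19] M [ 1.52  0.48 -0.17] q6 -0.038
```

```bash
python3 -m jog '[0,0,0,0,0,0]' >/dev/null; python3 st.py;python3 -m jog '[0,0,0,0,0,0]' >/dev/null; python3 st.py
```

```text
[508.06 134.83 142.5 ] -1.343 F [-2.    5.15 17.51] M [1.25 0.43 0.11] q6 -0.039
[508.08 134.81 142.54] -1.347 F [-1.8   5.21 16.84] M [1.28 0.41 0.18] q6 -0.036
```

```bash
python3 -m jog '[0,-4,0,0,0,0,0,-4,0,0,0,0,0,-4,0,0,0,0]' >/dev/null; python3 st.py
python3 - <<'E'
from h import *
from cell import manip
p=manip.camera("wrist");cv2.imwrite("pics/w5.png",p["img"][:,:,::-1])
q=manip.camera("scene");cv2.imwrite("pics/s5.png",cv2.resize(q["img"][100:210,290:410,::-1],None,fx=5,fy=5,interpolation=cv2.INTER_CUBIC))
E
python3 st.py
```

```text
[506.64 133.66 144.02] -1.348 F [-0.45 -0.13 -1.69] M [-0.04  0.02 -0.02] q6 -0.035
[506.52 133.6  143.69] -1.348 F [-1.03  0.32 -2.5 ] M [ 0.    0.06 -0.02] q6 -0.035
```

View pics/w5.png

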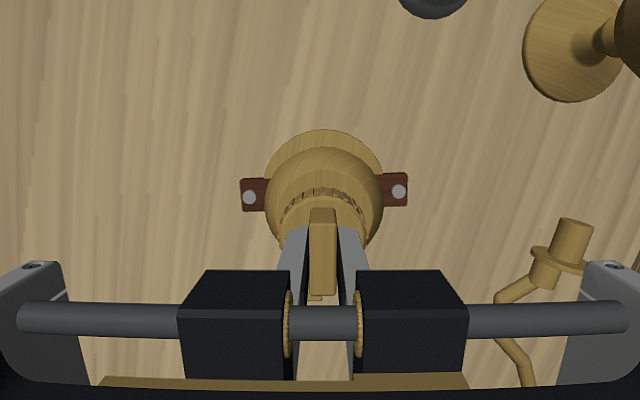

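View pics/s5.png

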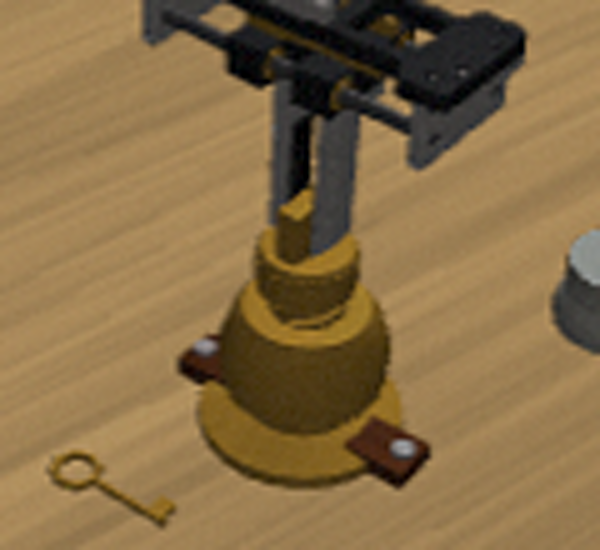

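```bash
python3 -m jog '[-1.1,0,-0.2,0,-3.5,0,-1.1,1,-0.2,0,-7,0,-1.1,2,-0.2,0,-7,0,-1.1,3,-0.2,0,-7,0,-1.1,3,-0.2,0,-7,0]' >/dev/null; python3 st.py; python3 -m jog '[0,0.7,0,0,0,0,0,0.7,0,0,0,0]' >/dev/null; python3 st.py
```

```text
[506.41 134.76 141.79] -1.227 F [-4.12 -0.67  8.39] M [-0.33  0.9   0.09] q6 -0.153
[506.47 134.78 141.5 ] -1.227 F [-4.96 -0.2  12.64] M [-0.38  1.2   0.08] q6 -0.153
```

```bash
python3 -m jog '[-0.2,0,-0.7,0,-3.5,0,-0.2,0,-0.7,0,-7,0]' >/dev/null; python3 st.py; python3 -m jog '[0,0,0,0,-3.5,0,0,0,0,0,-7,0]' >/dev/null; python3 st.py
```

```text
[505.61 134.57 141.12] -1.103 F [ 0.16 -1.07 -1.61] M [-0.11 -0.01 -0.04] q6 -0.278
[505.62 134.57 140.28] -0.98 F [ 1.01 -0.24 -2.45] M [-0.14 -0.23  0.03] q6 -0.4
```

```bash
python3 -m jog '[0,1,0,0,0,0,0,1,0,0,0,0]' >/dev/null; python3 st.py; python3 -m jog '[0,1,0,0,0,0,0,1,0,0,0,0]' >/dev/null; python3 st.py
```

```text
[505.77 134.65 139.86] -0.984 F [-1.41 -1.09  5.13] M [-0.19  0.33  0.11] q6 -0.396
[505.9  134.65 139.65] -0.985 F [-5.43 -1.73 14.41] M [-0.43  1.17  0.03] q6 -0.396
```

```bash
python3 -m jog '[-0.1,0,-0.5,0,-3.5,0,-0.1,0,-0.5,0,-7,0]' >/dev/null; python3 st.py; python3 -m jog '[0,0,0,0,-3.5,0,0,0,0,0,-7,0]' >/dev/null; python3 st.py
```

```text
[505.88 134.56 139.71] -0.86 F [-0.87  0.15 10.53] M [-0.15  0.14 -0.12] q6 -0.521
[505.99 134.59 139.73] -0.738 F [ 0.16  0.48 12.18] M [-0.06  0.03 -0.11] q6 -0.643
```

```bash
python3 -m jog '[0,0,0,0,-3.5,0,0,0,0,0,-7,0]' >/dev/null; python3 st.py; python3 -m jog '[0,0,0,0,-3.5,0,0,0,0,0,-7,0]' >/dev/null; python3 st.py
```

```text
[506.02 134.58 139.72] -0.615 F [-0.62 -0.31 11.95] M [-0.08  0.05 -0.12] q6 -0.765
[506.01 134.6  139.72] -0.493 F [-0.7   0.65 10.67] M [-0.09  0.08 -0.14] q6 -0.887
```

```bash
python3 -m jog '[0,0,0,0,-3.5,0,0,0,0,0,-7,0]' >/dev/null; python3 st.py; python3 -m jog '[0,0,0,0,-3.5,0,0,0,0,0,-7,0]' >/dev/null; python3 st.py
```

```text
[506.04 134.6  139.74] -0.371 F [ 0.57 -0.27 10.44] M [-0.05  0.07 -0.12] q6 -1.01
[506.01 134.61 139.72] -0.249 F [-0.74 -1.05 11.36] M [-0.05  0.06 -0.11] q6 -1.132
```

```bash
python3 -m jog '[0,0,0,0,-3.5,0,0,0,0,0,-7,0]' >/dev/null; python3 st.py; python3 -m jog '[0,0,0,0,-3.5,0,0,0,0,0,-7,0]' >/dev/null; python3 st.py
```

```text
[506.01 134.59 139.71] -0.127 F [-0.19 -0.98 11.4 ] M [ 0.01  0.09 -0.14] q6 -1.254
[505.97 134.59 139.67] -0.005 F [ 0.32 -1.3  10.18] M [-0.1   0.05 -0.1 ] q6 -1.376
```

```bash
python3 -m jog '[0,0,0,0,-3.5,0,0,0,0,0,-7,0]' >/dev/null; python3 st.py; python3 -m jog '[0,0,0,0,-3.5,0,0,0,0,0,-7,0]' >/dev/null; python3 st.py
```

```text
[505.76 134.56 139.4 ] 0.118 F [-0.89 -0.32  6.99] M [-0.11  0.13 -0.07] q6 -1.498
[505.35 134.47 138.66] 0.24 F [ 2.28 -1.45 -1.17] M [-0.25 -0.37  0.02] q6 -1.621
```

```bash
python3 -m jog '[0,0,0,0,-3.5,0,0,0,0,0,-7,0]' >/dev/null; python3 st.py
```

```text
[505.36 134.31 138.3 ] 0.362 F [ 2.6  -0.38 -1.43] M [-0.2  -0.47 -0.01] q6 -1.743
```

Force vanished, so the lugs are over the gaps. I'll let the cap down.

```bash
python3 -m jog '[0,1,0,0,0,0,0,2,0,0,0,0]' >/dev/null; python3 st.py; python3 -m jog '[0,1,0,0,0,0,0,2,0,0,0,0]' >/dev/null; python3 st.py
```

```text
[505.33 134.46 136.33] 0.359 F [ 2.35 -0.25 -0.97] M [-0.03 -0.62 -0.01] q6 -1.739
[505.34 134.51 134.41] 0.361 F [ 2.85 -0.58 -0.52] M [-0.16 -0.68 -0.02] q6 -1.741
```

```bash
python3 -m jog '[0.4,0.5,-0.1,0,0,0,0.4,1,-0.1,0,0,0]' >/dev/null; python3 st.py; python3 -m jog '[0,0.6,0,0,0,0,0,0.6,0,0,0,0]' >/dev/null; python3 st.py
```

```text
[505.46 134.57 133.29] 0.362 F [ 2.04 -0.81 -0.45] M [-0.06 -0.42 -0.02] q6 -1.743
[505.48 134.57 132.92] 0.363 F [ 2.19 -0.77  0.4 ] M [-0.02 -0.25 -0.06] q6 -1.743
```

```bash
python3 -m jog '[0,0.2,0,0,3.5,0,0,0.4,0,0,7,0]' >/dev/null; python3 st.py; python3 -m jog '[0,0.2,0,0,3.5,0,0,0.4,0,0,7,0]' >/dev/null; python3 st.py
```

```text
[505.61 134.73 132.85] 0.238 F [-0.5   1.01  4.73] M [ 0.17 -0.06  0.06] q6 -1.619
[505.73 134.81 132.78] 0.116 F [-0.57 -0.34  8.8 ] M [0.23 0.13 0.1 ] q6 -1.496
```

```bash
python3 -m jog '[0,0,0,0,3.5,0,0,0,0,0,7,0]' >/dev/null; python3 st.py; python3 -m jog '[0,0.2,0,0,3.5,0,0,0.2,0,0,7,0]' >/dev/null; python3 st.py
```

```text
[505.68 134.81 132.71] -0.007 F [0.02 2.62 5.01] M [0.15 0.04 0.  ] q6 -1.374
[505.54 134.8  132.38] -0.129 F [-0.14 -0.01  3.54] M [0.21 0.05 0.05] q6 -1.252
```

Descending along the thread now. I'll follow it.

```bash
python3 -m jog '[0,0.2,0,0,3.5,0,0,0.4,0,0,7,0]' >/dev/null; python3 st.py; python3 -m jog '[0,0.2,0,0,3.5,0,0,0.4,0,0,7,0]' >/dev/null; python3 st.py
```

```text
[505.56 134.78 131.86] -0.251 F [-0.18  0.46  2.94] M [ 0.19 -0.05  0.03] q6 -1.129
[505.57 134.75 131.43] -0.373 F [0.07 1.29 3.49] M [ 0.2  -0.05  0.03] q6 -1.007
```

```bash
python3 -m jog '[0,0.2,0,0,3.5,0,0,0.4,0,0,7,0]' >/dev/null; python3 st.py; python3 -m jog '[0,0.2,0,0,3.5,0,0,0.4,0,0,7,0]' >/dev/null; python3 st.py
```

```text
[505.56 134.8  130.89] -0.495 F [1.4  0.18 0.29] M [ 0.26 -0.24  0.04] q6 -0.885
[505.57 134.81 130.5 ] -0.618 F [0.94 0.81 1.83] M [ 0.24 -0.28  0.04] q6 -0.763
```

```bash
python3 -m jog '[0,0.2,0,0,3.5,0,0,0.5,0,0,7,0]' >/dev/null; python3 st.py; python3 -m jog '[0,0.2,0,0,3.5,0,0,0.5,0,0,7,0]' >/dev/null; python3 st.py
```

```text
[505.61 134.81 129.95] -0.74 F [ 1.89  1.46 -0.1 ] M [ 0.29 -0.44  0.01] q6 -0.641
[505.63 134.87 129.49] -0.862 F [1.88 1.08 1.01] M [ 0.32 -0.43  0.08] q6 -0.519
```

```bash
python3 -m jog '[0,0.2,0,0,3.5,0,0,0.5,0,0,7,0]' >/dev/null; python3 st.py; python3 -m jog '[0,0.2,0,0,3.5,0,0,0.4,0,0,7,0]' >/dev/null; python3 st.py
```

```text
[505.71 134.81 129.04] -0.984 F [1.73 0.77 3.85] M [ 0.13 -0.18  0.1 ] q6 -0.396
[505.79 134.83 129.  ] -1.106 F [2.15 0.73 5.82] M [ 0.29 -0.22  0.18] q6 -0.274
```

```bash
python3 -m jog '[0,0,0,0,2,0,0,0,0,0,4,0]' >/dev/null; python3 st.py
python3 - <<'E'
from h import *
from cell import manip
q=manip.camera("scene");cv2.imwrite("pics/s6.png",cv2.resize(q["img"][100:210,290:410,::-1],None,fx=5,fy=5,interpolation=cv2.INTER_CUBIC))
E
```

```text
[506.33 134.99 129.07] -1.175 F [7.39 2.65 0.92] M [ 0.58 -1.33  0.24] q6 -0.206
```

View pics/s6.png

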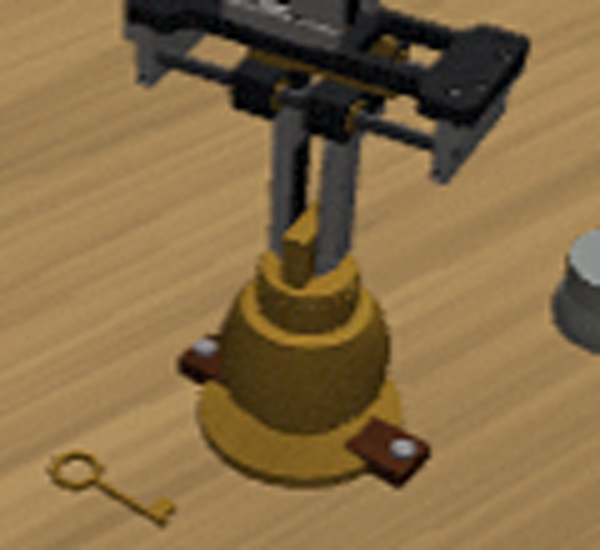

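The cap sits on the shoulder at z = 129 and a stop has been felt. I'll release and lift away.

```bash
python3 -m jog '[0,0,0,0,0,0,0,0,0,0,0,0,0,0,0,0,0,0,0,0,0,0,0,0]' 40; python3 st.py; python3 -m jog '[0,-5,0,0,0,0,0,-20,0,0,0,0,0,-50,0,0,0,0,0,-90,0,0,0,0,30,-120,0,0,0,0,60,-120,0,0,0,0,90,-120,0,0,0,0,90,-120,0,0,0,0]'
python3 - <<'E'
from h import *
from cell import manip
np.set_printoptions(precision=1,suppress=True)
q=manip.camera("scene");cv2.imwrite("pics/s7.png",cv2.resize(q["img"][100:210,290:410,::-1],None,fx=5,fy=5,interpolation=cv2.INTER_CUBIC))
p=manip.camera("wrist");cv2.imwrite("pics/w7.png",p["img"][:,:,::-1])
for t,z in [("cap_rim",80),("cap_mid",107),("cap_bar",119)]:
  a=manip.tip_of(t,q);b=manip.tip_of(t,p)
  a=[d for d in a if np.hypot(d["xy"][0]-350,d["xy"][1]-155)<20]
  if a and b: print(t,tri((q,a[0]["xy"]),(p,b[0]["xy"])),a[0]["score"],b[0]["score"])
E
```

```text
clock: 15.83
eef_pos: [505.3, 134.5, 128.2]
eef_rot: [-1.572, 0.0, -1.173]
wrist_force: [-0.3, -0.5, 0.7]
finger_gap: 36.8
[505.26 134.53 128.18] -1.173 F [-0.34 -0.53  0.72] M [-0.03  0.09  0.01] q6 -0.208
clock: 16.5
eef_pos: [541.5, 47.9, 249.0]
eef_rot: [-1.57, -0.001, -1.176]
wrist_force: [-0.3, 0.1, 0.0]
finger_gap: 39.9
cap_rim (array([524.9,  32.9, 202. ]), [72.0047992887349, 72.00479928873473]) 0.93 0.97
cap_bar (array([509.3, 131.7, 126.8]), [1.4966404033660998, 1.496640403366038]) 0.6 0.85
```

View pics/s7.png

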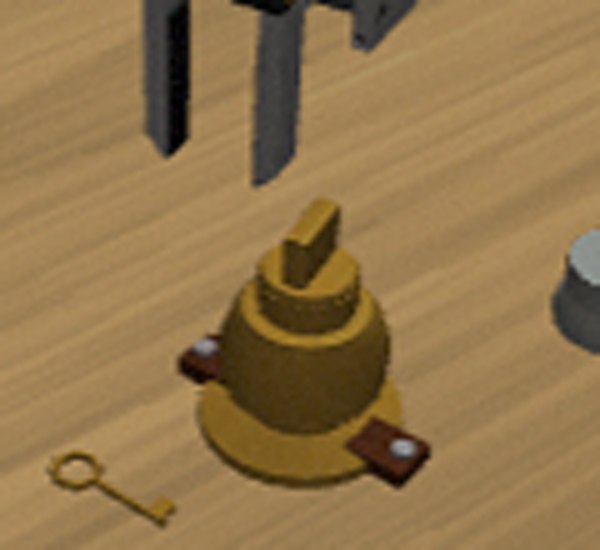

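View pics/w7.png

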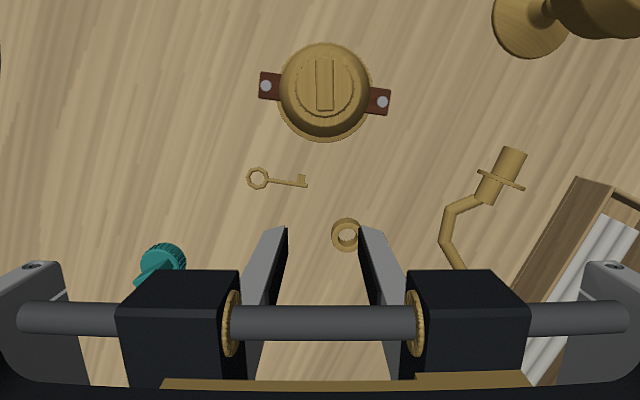

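```bash
python3 -c "
from cell import manip
print(manip.sign_off())"
```

```text
the job is handed in; nothing more can be done
None
```

The oil font is closed: the larger brass cap sits upright and fully down on the shoulder. The gripper has let go and stands clear, and the job was handed in with the clock near 17 s of the 61 s allowed.

- **First contact:** it came about 3 mm higher than expected, with up to 19 N of push and about 18 N briefly sideways on the first turn. I took this to be a stop rib. I lifted clear, re-centred by about 1 mm, and turned further counter-clockwise. Turning off the rib, the cap came down about 3 mm to the riding level.
- **Finding the thread:** turning counter-clockwise with 10–16 N of push, the contact force vanished at a gap. The cap then let down 7 mm with almost no force.
- **Screwing down:** about 1.5 rad clockwise brought it to 10.7 mm below the measured riding height (11 mm expected). It then stopped sinking, and near the end the sideways force and twist rose to about 7 N and 0.24 N m. I took that for the stop and did not push further.

**Last checks:** the final scene and wrist pictures show the cap upright and seated, and I saw no sign that the neighbouring objects had been moved. The networks disagreed. The cap-rim point gave a useless position (72 mm miss). The bar point gave 127 mm, about 8 mm above where it should be. I relied on the arm's height and force readings and the pictures instead.

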